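# Scrap the failed choke through the sprung reject flap

## Robot

A 7-joint arm with a two-finger parallel gripper is mounted at the origin on the work surface. World frame = base frame: x ahead of the robot, y to its left, z up, the work surface at z = 0. Lengths are in m, angles in rad, forces in N, time in s.
With the tool pointing down it reaches from about 0.35 to 0.9 m from the base axis. Payload 7.2 kg.
Tool frame: the origin (TCP) lies at the very end of the fingers, on their centre line; the grasp point (between the pads) lies 19 mm behind it; z points along the fingers, y is the line along which they close (so a half turn about z gives the same grasp; the last joint's range is limited). The gripper opens to 88 mm and grips with 3 to 60 N. Pads are 20 mm wide; open, the fingers measure 115 mm over their backs; the gripper's body (75 mm by 178 mm) begins 61 mm behind the grasp point.
Start: joints at [-1.218, 0.411, -0.013, 1.596, 0.006, 1.134, -0.082], TCP at [0.255, 0.57, 0.223] pointing down, gripper open.
Joint ranges: [-2.95, 2.95], [-0.29, 1.99], [-1.47, 1.44], [0.14, 2.54], [-1.03, 4.17], [0.13, 1.85], [-2.86, 2.86]. Speed limits (rad/s): [2.39, 2.39, 3.01, 3.01, 3.14, 3.14, 3.14].

## Interface

Orientations are given as [roll, pitch, yaw] about the fixed x, y, z axes, in that order (R = Rz(yaw) Ry(pitch) Rx(roll)).
In Python, from rig import get_obs, read_camera, hand_in gives the robot as it stands. The module is installed in compiled form; this text tells all that it offers.
- The arm moves only by the tool carry_out, never from a script. Its argument "motion" is a list that holds one entry, the list of rows, each a list of 5 numbers: the gripper command: -1 is fully open, 1 is shut, values between are in proportion, then the shift along the tool's x, y, z as a fraction of full scale, then the turn about the tool's z as a fraction of full scale. A call has exactly 5 rows; each row is the pose to reach, as a shift and turn from the pose commanded when the call began, along the tool's axes at that moment; what a row does not reach only later rows make up. Full scale, the value 1, is 0.25 m for a shift and 1.5 rad for a turn. A row lasts 1/10 s, in which the tool goes at most 50 mm and 8.59 degrees, less where a joint would pass 70% of its speed; a pose out of reach is approached as far as the arm can. A call with a number of a shift or a turn outside -1 to 1 is refused whole. A call with a gripper value outside its range is refused whole. The fingers move at their own pace and stop on an object; "squeeze" is the grip in N (left out, the last holds). Time passes only in rows, so rows that repeat a pose let the fingers close, or fill a call up. It gives the time, the measured TCP pose, the force, the opening and the grip force at its end, in the units of the state.
- get_obs(): the state, without advancing time (a new reading comes with each control period).
- read_camera(name): name is "scene" or "top" or "wrist"; returns a dict with "image" (400x640x3 uint8, red, green, blue), "depth" (400x640 float32, m along the optical axis (not along the pixel's ray), 0 where there is no reading), "vfov" (degrees; the focal length in pixels is half the picture's height over the tangent of half this angle, whatever the lens; pixels are square), "cx", "cy" (the principal point, pixels), "extrinsics" (4x4, takes a point from camera to world coordinates); the wrist camera has in their place "T_tool_cam" (4x4, takes a point from camera to tool coordinates, whose origin is the TCP and whose axes are the flange's). Camera axes: x right, y down, z forward; pixel columns grow to the right and rows downward; lengths in m; the calibration is good to about 2 mm. A picture is of the moment at which its call begins: read the wrist's pose just before it.
- hand_in(): hands the job in; it is judged then, once.
The state is a dict: "time_s": time; "joint_pos": joint angles; "joint_velocities": joint speeds; "joint_efforts": joint torques, N m; "ee_pos": TCP position; "ee_rot": TCP orientation; "force": force on the tool from outside, world axes, zero at the start; "moment": the same for the moment, N m; "width": finger opening in m; "gripper_force": force on a finger pad.
Only numpy, scipy, OpenCV 4.12 (cv2) and the standard library are available. Lean on these libraries where they do the work, as an engineer would, in place of code of your own. Each camera call takes 0.05 s, during which the arm holds its last target. There are 200 camera calls.

## Task

Get rid of the failed choke, the one with the red label: push it off the ledge into the well of the reject station, then press the red paddle down and hold it until the choke has dropped through the flap into the hidden bin, and let the flap spring shut again. Leave the two good chokes (green labels) where they stand on the ledge, and do not disturb the other things on the bench.

Things in the scene. Friction and masses are not known exactly. Their poses are not given: they have to be found in the camera images.
- station: grey sheet-metal reject station, fixed to the bench, 270 (its x) by 260 mm (its y); place and yaw vary. Origin on the bench under the middle of the sill, the edge between ledge and well; +x points from ledge to well, away from the robot; z up. A closed hidden bin (floor 6 mm above the bench) fills it below ledge and well. Walls 4 mm
- sill (a point): middle of the sill edge (station x 0, y 0, z 160 mm). The ledge is the flat aluminium top at that height, station x -175 to 0, y -126 to 126 mm; low side lips (10 mm above it), open towards the robot and at the sill, where it drops into the well
- well (a point): middle of the well's floor (station x 45, y 0, z 120 mm). The well is an open pit behind the sill, station x 0 to 92, y -126 to 126 mm, 40 mm deep below the ledge; its floor is the orange flap, its back wall stands 30 mm above the ledge
- flap (a joint): angle (rad) of the orange flap: 0 shut (level), grows opening downwards, stop at 1.15. Hinge axis along station y at station x 90, z 120 mm; the red paddle turns with it. A spring shuts it (0.35 N m shut, 0.72 open: 5 to 10 N on the paddle) and it bears a choke's weight; open it about 1 rad for a choke to slide off into the bin
- paddle (a point): middle of the top face of the red paddle, 80 mm long, 50 wide, 85 mm from the hinge on the robot's side, at station y 190 mm (35 mm clear of the station's +y side). Flap shut: it rises 40 deg towards the robot, middle at station x 27, z 177 mm. Press down: at 1.0 rad it dips 17 deg, middle at x 8, z 98 mm. Free space below
- reject: the failed choke: black, steel and copper block 62 mm long (its x), 38 wide (its y), 32 high, 0.08 to 0.15 kg, red label on top. Stands on the ledge, its length within 0.2 rad of station x, in one of three lanes 80 mm apart across the ledge; good chokes stand in the two others. Origin at the centre of its underside
- reject_mid (a point): centre of the failed choke's block, 16 mm above its underside
- good_a: a good choke: the same block with a green label; stays on the ledge. Origin at the centre of its underside
- good_b: another good choke with a green label; stays on the ledge. Origin at the centre of its underside
- mouse: bystander: black computer mouse, 105 by 60 by 22 mm, on a blue pad to the robot's left. Origin under its centre
- pen_cup: bystander: dark cup with pens, 76 mm across, 150 mm tall, left of the station. Origin under its centre
- flask: bystander: green glass jar, 68 mm across, 170 mm tall, right of the station. Origin under its centre
- label_roll: bystander: white label roll, 90 mm across, 60 mm tall, right of the station. Origin under its centre
- driver: bystander: screwdriver with a blue handle, lying left of the station. Origin under its middle
Things that resemble listed ones, but are neither listed nor needed, are in the scene too. What is shaped like the good_a but purple or yellow is not meant.

How it is judged:
By the outcome, as a careful person would: the job done as asked, in the order asked, and still so for the second after the job is handed in, with the robot touching nothing.
It also fails if it takes over 48 s, if anything falls off the work surface, if the arm or the gripper's body presses on something with over 40 N, if the wrist force passes 120 N, or if a joint passes its speed limit or range.

## Working session

There is one attempt and no reset: what is moved stays moved. The work goes in short steps, Python scripts to look and compute and a tool call to move; the robot and the scene stay as the last step left them, time stands still between calls to the robot, and variables do not carry over. Pictures are saved under pics/ and viewed, at most 10 in all, crops included, and the job is handed in when it is done.

Besides the shell and the picture viewer there is one more tool, called after ">>>" as name(argument=value, ...) on one line, values as JSON. carry_out: Moves the arm, as the interface text tells. Shift numbers are shares of 0.25 m and turn numbers shares of 1.5 rad, none past 1 either way. Its arguments: {"type":"object","properties":{"motion":{"type":"array","items":{"type":"array","items":{"type":"array","items":{"type":"number"}}}},"squeeze":{"type":"number"}},"required":["motion"]}

```bash
mkdir -p pics; cat > h.py <<'E'
import numpy as np, cv2
from rig import get_obs, read_camera
def K(c): 
    h=c["image"].shape[0]; return h/2/np.tan(np.radians(c["vfov"])/2)
def px2w(c,u,v,z=None,T=None):
    T=c["extrinsics"] if T is None else T
    f=K(c); d=np.array([(u-c["cx"])/f,(v-c["cy"])/f,1.0])
    if z is None: return T[:3,:3]@(d*c["depth"][int(v),int(u)])+T[:3,3]
    r=T[:3,:3]@d; return T[:3,3]+r*(z-T[2,3])/r[2]
def save(c,n): cv2.imwrite("pics/"+n,c["image"][:,:,::-1])
E
python3 - <<'E'
from h import *
import pickle
o=get_obs(); print(o)
for n in("scene","top"):
    c=read_camera(n); save(c,n+"1.png"); pickle.dump(c,open(n+".pkl","wb")); print(n,c.keys(),c["vfov"],c["cx"],c["cy"],c["extrinsics"].round(3).tolist())
E
```

```text
{'time_s': 0.0, 'joint_pos': array([-1.21819507,  0.4118806 , -0.0127244 ,  1.59703649,  0.00559439,
        1.13428701, -0.08219301]), 'joint_velocities': array([ 0.00026342,  0.0011116 , -0.00042674,  0.00048443, -0.00256615,
        0.00034918,  0.00045331]), 'joint_efforts': array([-6.48965688e-04, -5.87945974e+01,  6.41192738e-01, -2.91070819e+01,
       -5.38876257e-02,  1.83401612e-02,  1.05664258e-04]), 'ee_pos': array([0.25513292, 0.57000602, 0.22182413]), 'ee_rot': array([-3.14002002e+00,  1.01650829e-04,  2.72083203e+00]), 'force': array([0.07569028, 1.2073752 , 1.07725464]), 'moment': array([-0.01477031,  0.01418007,  0.05351634]), 'gripper_force': 0.0, 'width': 0.08752159233117428}
scene dict_keys(['image', 'depth', 'vfov', 'cx', 'cy', 'extrinsics']) 44.00260962917842 321.8149793353157 206.07274199832426 [[0.277, 0.824, -0.495, 1.188], [0.961, -0.237, 0.144, -0.218], [0.002, -0.515, -0.857, 1.296], [0.0, 0.0, 0.0, 1.0]]
top dict_keys(['image', 'depth', 'vfov', 'cx', 'cy', 'extrinsics']) 47.83600947500603 317.39828724349206 196.16921509281778 [[0.022, -0.992, 0.121, 0.345], [-1.0, -0.021, 0.011, -0.02], [-0.008, -0.121, -0.993, 1.357], [0.0, 0.0, 0.0, 1.0]]
```

View pics/scene1.png

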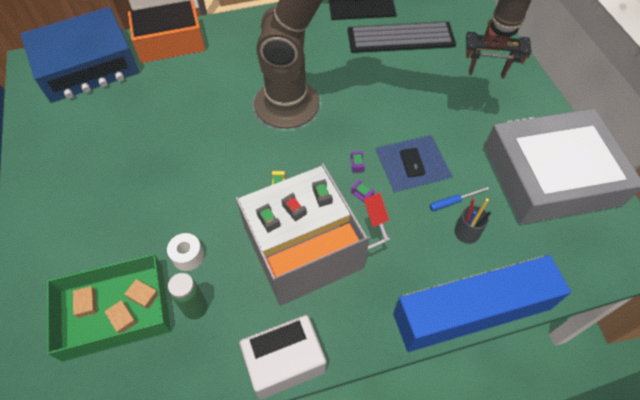

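View pics/top1.png

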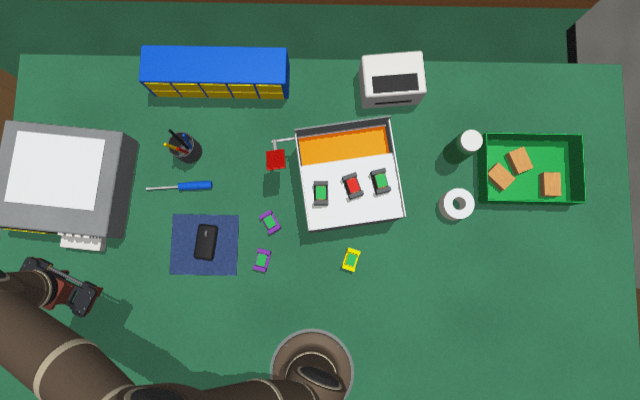

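The scene view shows the ledge with green, red and green chokes at (269,216), (294,206) and (322,192), and the red paddle at (376,210). In the top view the red choke is at (352,186), the good ones at (320,193) and (380,181), and the paddle at (276,160).

```bash
python3 - <<'E'
from h import *
import pickle
c=pickle.load(open("top.pkl","rb")); im=c["image"].astype(int); hsv=cv2.cvtColor(c["image"],cv2.COLOR_RGB2HSV)
def comps(m,lo,roi):
    r=np.zeros(m.shape,np.uint8); x0,y0,x1,y1=roi; r[y0:y1,x0:x1]=m[y0:y1,x0:x1]
    cs,_=cv2.findContours(r,cv2.RETR_EXTERNAL,cv2.CHAIN_APPROX_NONE)
    return [k for k in cs if cv2.contourArea(k)>lo]
H,S,V=[hsv[...,i].astype(int) for i in range(3)]
red=((H<6)|(H>174))&(S>150)&(V>90); gr=(H>45)&(H<80)&(S>120)&(V>100); org=(H>8)&(H<20)&(S>180)&(V>150)
def rep(name,m,lo,roi,z):
    for k in comps(m.astype(np.uint8)*255,lo,roi):
        b=cv2.boxPoints(cv2.minAreaRect(k)); w=np.array([px2w(c,u,v,z)[:2] for u,v in b]); M=cv2.moments(k)
        u,v=M['m10']/M['m00'],M['m01']/M['m00']
        print(name,(round(u),round(v)),"ctr",px2w(c,u,v,z).round(4),"depthpt",px2w(c,u,v).round(4),"box",w.round(3).tolist())
rep("red choke",red,20,(300,160,400,215),.192)
rep("paddle",red,20,(255,140,295,180),.177)
rep("green",gr,20,(305,165,395,215),.192)
rep("orange",org,200,(290,110,400,180),.12)
# white ledge
rep("ledge",((S<50)&(V>150)),1000,(290,110,410,240),.16)
cv2.imwrite("pics/crop.png",cv2.resize(c["image"][105:240,250:415,::-1],None,fx=4.8,fy=4.4,interpolation=cv2.INTER_CUBIC))
E
```

```text
red choke (352, 185) ctr [ 0.5192 -0.0987  0.192 ] depthpt [ 0.5192 -0.0986  0.1924] box [[0.532, -0.081], [0.541, -0.106], [0.508, -0.117], [0.499, -0.092]]
paddle (275, 159) ctr [0.586 0.107 0.177] depthpt [0.5856 0.1068 0.1786] box [[0.61, 0.134], [0.615, 0.086], [0.563, 0.08], [0.557, 0.128]]
green (320, 192) ctr [ 0.4976 -0.0158  0.192 ] depthpt [ 0.4978 -0.0158  0.1907] box [[0.514, -0.004], [0.514, -0.027], [0.483, -0.028], [0.482, -0.004]]
green (381, 180) ctr [ 0.5331 -0.1729  0.192 ] depthpt [ 0.5331 -0.1729  0.192 ] box [[0.546, -0.157], [0.552, -0.181], [0.521, -0.189], [0.514, -0.165]]
orange (336, 144) ctr [ 0.6432 -0.0556  0.12  ] depthpt [ 0.6441 -0.0557  0.1165] box [[0.659, 0.05], [0.699, -0.192], [0.624, -0.203], [0.584, 0.038]]
ledge (352, 191) ctr [ 0.5072 -0.0996  0.16  ] depthpt [ 0.5028 -0.0974  0.1928] box [[0.657, 0.072], [0.708, -0.202], [0.443, -0.244], [0.394, 0.023]]
```

View pics/crop.png

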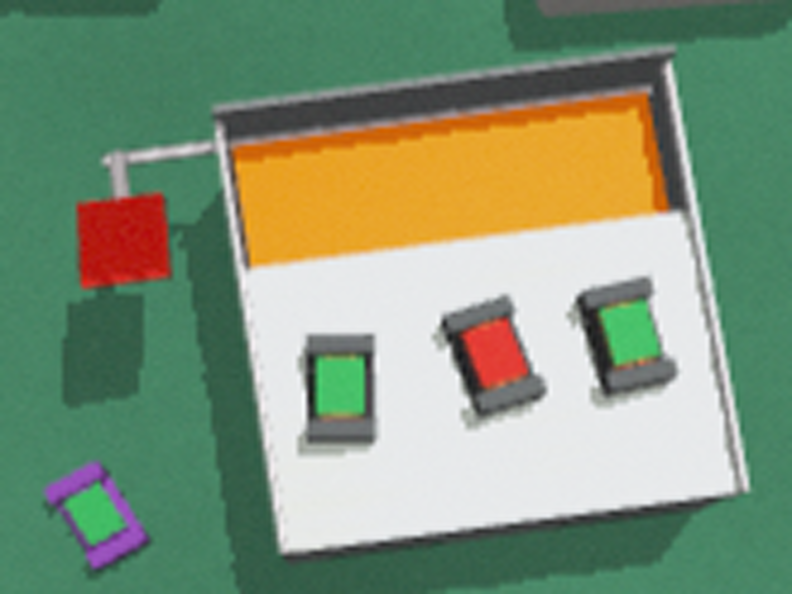

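```bash
python3 - <<'E'
from h import *
import pickle
c=pickle.load(open("top.pkl","rb"))
g=lambda a,b:px2w(c,250+a/4.8,105+b/4.4,.16)[:2]
L,R,nl,nr=g(246,268),g(692,208),g(283,553),g(745,490)
print(L,R,nl,nr)
d=L-R; yaw=np.arctan2(-d[0],d[1]); d2=L-nl; print(yaw,np.arctan2(d2[1],d2[0]),np.linalg.norm(d))
d=np.array([-.008-0,0])
pad=np.array([.586,.107])
y=yaw; X=np.array([np.cos(y),np.sin(y)]);Y=np.array([-X[1],X[0]])
for o in((L+R)/2, pad-.027*X-.19*Y): print("sill",o)
o=(L+R)/2
for n,p in dict(red=(.5192,-.0987),ga=(.4976,-.0158),gb=(.5331,-.1729),pad=pad).items(): q=np.array(p)-o; print(n,(q@X).round(4),(q@Y).round(4))
for a,b in(((443,322),(512,300)),((482,415),(545,390)),((443,322),(482,415)),((512,300),(545,390))):
    p=px2w(c,250+a[0]/4.8,105+a[1]/4.4,.19)[:2];q=px2w(c,250+b[0]/4.8,105+b[1]/4.4,.19)[:2]; print(p.round(3),q.round(3),np.arctan2(*(p-q)[::-1]))
w=read_camera("wrist"); print(w["T_tool_cam"].round(3).tolist(),w["vfov"])
E
```

```text
[0.57230751 0.03777004] [ 0.61489862 -0.21247818] [0.39838267 0.01273491] [ 0.44187596 -0.2420059 ]
0.16858010394210976 0.14296029748975975 0.253846760372607
sill [ 0.59360307 -0.08735407]
sill [ 0.59126147 -0.08483669]
red -0.0753 0.0013
ga -0.0826 0.0866
gb -0.074 -0.0742
pad 0.0251 0.1929
[ 0.536 -0.072] [ 0.55 -0.11] 1.9296422877704702
[ 0.481 -0.094] [ 0.497 -0.128] 2.0017905658183386
[ 0.536 -0.072] [ 0.481 -0.094] 0.37875733319898575
[ 0.55 -0.11] [ 0.497 -0.128] 0.33229387203029376
[[0.001, -0.97, -0.244, 0.066], [1.0, 0.001, 0.0, -0.0], [-0.0, -0.244, 0.97, -0.163], [0.0, 0.0, 0.0, 1.0]] 61.182863441965296
```

```bash
cat > go.py <<'E'
import sys,numpy as np
from rig import get_obs
from scipy.spatial.transform import Rotation as R
o=get_obs(); p=o["ee_pos"]; e=o["ee_rot"]; M=R.from_euler("xyz",e).as_matrix()
print("t",o["time_s"],"p",p.round(4),"rot",e.round(3),"F",o["force"].round(2),"q",o["joint_pos"].round(2))
for a in sys.argv[1:]:
    x,y,z,w=map(float,a.split(","))
    d=M.T@(np.array([x,y,z])-p)/.25; t=-((w-e[2]+np.pi)%(2*np.pi)-np.pi)/1.5
    print(a,"shift",d.round(3),"turn",round(t,3))
E
python3 go.py .325,.34,.31,2.3 .395,.11,.31,1.91 .465,-.118,.31,1.91
```

```text
t 0.15 p [0.2552 0.5701 0.222 ] rot [-3.14   0.     2.721] F [0.12 0.21 0.62] q [-1.22  0.41 -0.01  1.6   0.01  1.13 -0.08]
.325,.34,.31,2.3 shift [-0.631 -0.727 -0.351] turn 0.281
.395,.11,.31,1.91 shift [-1.262 -1.452 -0.35 ] turn 0.541
.465,-.118,.31,1.91 shift [-1.89  -2.17  -0.349] turn 0.541
```

>>> carry_out(motion=[[[1, -0.1, -0.12, -0.12, 0.06], [1, -0.22, -0.26, -0.22, 0.11], [1, -0.34, -0.4, -0.3, 0.17], [1, -0.47, -0.54, -0.34, 0.22], [1, -0.59, -0.68, -0.35, 0.28]]])

```text
time_s: 0.65
ee_pos: [0.3213, 0.3535, 0.3114]
ee_rot: [3.139, -0.001, 2.297]
force: [1.2, 0.3, 0.3]
width: 0.0517
gripper_force: 0.0
```

```bash
python3 go.py .395,.11,.31,1.91 .465,-.118,.31,1.91
```

```text
t 0.65 p [0.3213 0.3535 0.3114] rot [ 3.139e+00 -1.000e-03  2.297e+00] F [1.19 0.3  0.29] q [-1.05  0.08  0.13  1.82 -0.01  1.24 -0.2 ]
.395,.11,.31,1.91 shift [-0.924 -0.427  0.004] turn 0.258
.465,-.118,.31,1.91 shift [-1.791 -0.823  0.003] turn 0.258
```

>>> carry_out(motion=[[[1, -0.18, -0.08, 0, 0.05], [1, -0.36, -0.16, 0, 0.1], [1, -0.54, -0.25, 0, 0.16], [1, -0.72, -0.33, 0, 0.21], [1, -0.9, -0.41, 0, 0.26]]])

```text
time_s: 1.15
ee_pos: [0.3942, 0.1169, 0.3103]
ee_rot: [3.141, -0.001, 1.908]
force: [0.8, 0.7, -0.0]
width: 0.0114
gripper_force: 0.0
```

```bash
python3 go.py .465,-.118,.31,1.91
```

```text
t 1.15 p [0.3942 0.1169 0.3103] rot [ 3.141e+00 -1.000e-03  1.908e+00] F [ 0.75  0.7  -0.03] q [-0.8  -0.06  0.37  1.96  0.02  1.24 -0.09]
.465,-.118,.31,1.91 shift [-0.98  -0.043  0.   ] turn -0.002
```

>>> carry_out(motion=[[[1, -0.2, -0.01, 0, 0], [1, -0.4, -0.02, 0, 0], [1, -0.6, -0.03, 0, 0], [1, -0.8, -0.035, 0, 0], [1, -0.98, -0.04, 0, 0]]])

```text
time_s: 1.65
ee_pos: [0.4665, -0.1177, 0.3105]
ee_rot: [3.14, 0.0, 1.91]
force: [0.1, 0.5, 0.7]
width: 0.0006
gripper_force: 0.0
```

```bash
python3 go.py .465,-.118,.171,1.91; python3 - <<'E'
from h import *
from scipy.spatial.transform import Rotation as R
o=get_obs(); c=read_camera("wrist"); save(c,"w1.png")
T=np.eye(4);T[:3,:3]=R.from_euler("xyz",o["ee_rot"]).as_matrix();T[:3,3]=o["ee_pos"];T=T@c["T_tool_cam"]
hsv=cv2.cvtColor(c["image"],cv2.COLOR_RGB2HSV);H,S,V=[hsv[...,i].astype(int) for i in range(3)]
for n,m in(("red",((H<6)|(H>174))&(S>150)&(V>90)),("green",(H>45)&(H<75)&(S>120)&(V>120))):
    cs,_=cv2.findContours(m.astype(np.uint8),cv2.RETR_EXTERNAL,cv2.CHAIN_APPROX_NONE)
    for k in cs:
        if cv2.contourArea(k)>400:
            b=cv2.boxPoints(cv2.minAreaRect(k)); w=np.array([px2w(c,u,v,.192,T)[:2] for u,v in b]); d=[w[1]-w[0],w[2]-w[1]]; d=max(d,key=np.linalg.norm)
            print(n,b.mean(0).round(),w.mean(0).round(4),"yaw",np.arctan(d[1]/d[0]).round(3),np.linalg.norm(d).round(3))
E
```

```text
t 1.65 p [ 0.4665 -0.1177  0.3105] rot [3.14 0.   1.91] F [0.13 0.53 0.67] q [-0.51  0.08  0.72  1.84 -0.06  1.24  0.56]
.465,-.118,.171,1.91 shift [ 0.001 -0.007  0.558] turn 0.0
red [384. 196.] [ 0.5206 -0.1   ] yaw 0.34 0.033
red [556.  12.] [0.5896 0.0752] yaw 0.341 0.025
green [399.  87.] [ 0.499  -0.0138] yaw -0.041 0.031
```

View pics/w1.png

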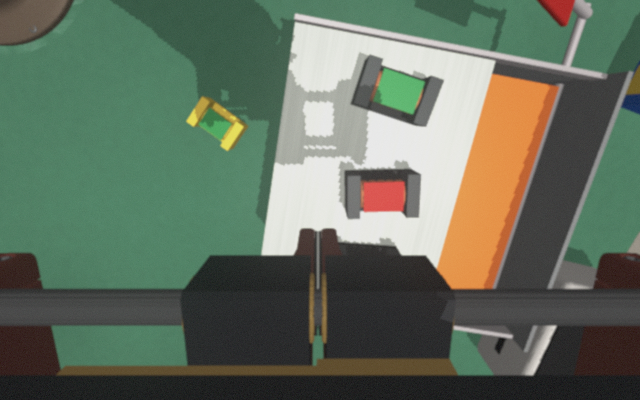

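The wrist view shows the red choke at (384,196), square to the tool, with the good choke at (399,87). The closed fingers at about (318,240) line up behind the red one.

>>> carry_out(motion=[[[1, 0.004, -0.003, 0.15, 0], [1, 0.004, -0.003, 0.3, 0], [1, 0.004, -0.003, 0.42, 0], [1, 0.004, -0.003, 0.52, 0], [1, 0.004, -0.003, 0.555, 0]]])

```text
time_s: 2.2
ee_pos: [0.4639, -0.1142, 0.1692]
ee_rot: [-3.138, -0.001, 1.911]
force: [-1.3, 0.7, -0.0]
width: 0.0005
gripper_force: 0.0
```

```bash
python3 go.py .514,-.102,.171,1.91 .588,-.076,.171,1.91
```

```text
t 2.2 p [ 0.4639 -0.1142  0.1692] rot [-3.138e+00 -1.000e-03  1.911e+00] F [-1.27  0.7  -0.03] q [-0.44  0.25  0.69  2.04 -0.2   0.92  0.7 ]
.514,-.102,.171,1.91 shift [-0.021  0.205 -0.008] turn 0.0
.588,-.076,.171,1.91 shift [-0.021  0.519 -0.009] turn 0.0
```

>>> carry_out(motion=[[[1, 0, 0, 0, 0], [1, 0, 0.01, 0, 0], [1, 0, 0.02, 0, 0], [1, 0, 0.03, 0, 0], [1, 0, 0.04, 0, 0]]])

```text
time_s: 2.7
ee_pos: [0.4755, -0.1111, 0.1721]
ee_rot: [3.14, 0.0, 1.911]
force: [-0.3, 0.2, -0.1]
width: 0.0003
gripper_force: 0.0
```

```bash
python3 go.py .514,-.102,.170,1.91 .588,-.076,.170,1.91
```

```text
t 2.7 p [ 0.4755 -0.1111  0.1721] rot [3.14  0.    1.911] F [-0.3   0.19 -0.11] q [-0.44  0.27  0.69  2.02 -0.21  0.93  0.7 ]
.514,-.102,.170,1.91 shift [-0.017  0.157  0.008] turn 0.001
.588,-.076,.170,1.91 shift [-0.018  0.471  0.009] turn 0.001
```

>>> carry_out(motion=[[[1, -0.018, 0, 0.004, 0], [1, -0.018, 0.03, 0.004, 0], [1, -0.018, 0.08, 0.004, 0], [1, -0.018, 0.13, 0.004, 0], [1, -0.018, 0.18, 0.004, 0]]])

```text
time_s: 3.2
ee_pos: [0.5199, -0.1, 0.1703]
ee_rot: [-3.141, -0.0, 1.911]
force: [-2.3, -0.2, 2.5]
width: 0.0005
gripper_force: 1.2
```

```bash
python3 go.py .588,-.076,.170,1.91; python3 - <<'E'
from h import *
c=read_camera("top"); cv2.imwrite("pics/t2.png",cv2.resize(c["image"][105:240,250:415,::-1],None,fx=4,fy=4))
E
```

```text
t 3.2 p [ 0.5199 -0.1     0.1703] rot [-3.141 -0.     1.911] F [-2.3  -0.19  2.46] q [-0.43  0.35  0.66  1.92 -0.26  0.96  0.7 ]
.588,-.076,.170,1.91 shift [-0.     0.289  0.001] turn 0.001
```

View pics/t2.png

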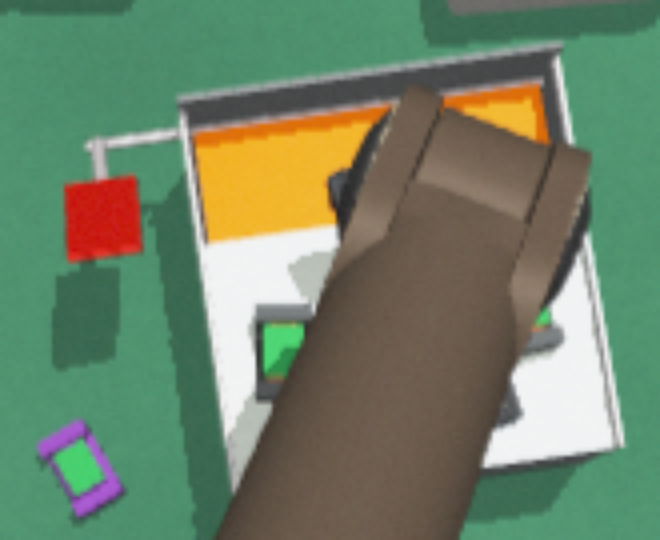

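The arm hides the red choke here. The good ones are still visible in place at (284,350) and (545,325), so I carry on with the push.

>>> carry_out(motion=[[[1, 0, 0.05, 0, 0], [1, 0, 0.1, 0, 0], [1, 0, 0.16, 0, 0], [1, 0, 0.22, 0, 0], [1, 0, 0.29, 0, 0]]])

```text
time_s: 3.75
ee_pos: [0.5884, -0.0757, 0.1704]
ee_rot: [3.141, -0.0, 1.911]
force: [0.8, -0.2, -0.6]
width: 0.0004
gripper_force: 0.0
```

```bash
python3 go.py .588,-.076,.170,1.91; python3 - <<'E'
from h import *
c=read_camera("scene"); cv2.imwrite("pics/s2.png",cv2.resize(c["image"][150:310,220:420,::-1],None,fx=3.5,fy=3.5))
E
```

```text
t 3.75 p [ 0.5884 -0.0757  0.1704] rot [ 3.141 -0.     1.911] F [ 0.84 -0.25 -0.61] q [-0.42  0.46  0.64  1.77 -0.31  1.02  0.68]
.588,-.076,.170,1.91 shift [-0.001 -0.002  0.001] turn 0.001
```

View pics/s2.png

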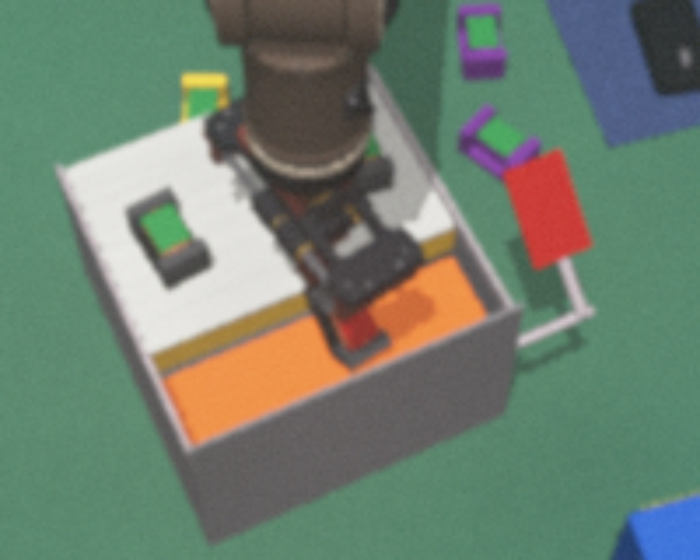

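The red choke's front end is down on the orange floor at (360,345) in the crop. Its rear is hidden, so I lift and check.

>>> carry_out(motion=[[[1, 0, 0, -0.1, 0], [1, 0, 0, -0.25, 0], [1, 0, 0, -0.4, 0], [1, 0.12, 0, -0.5, 0.03], [1, 0.3, 0, -0.52, 0.08]]])

```text
time_s: 4.3
ee_pos: [0.5638, -0.0077, 0.3037]
ee_rot: [3.136, 0.002, 1.784]
force: [0.1, 0.7, 0.3]
width: 0.0005
gripper_force: 0.0
```

```bash
python3 go.py .581,.106,.30,1.736;  python3 - <<'E'
from h import *
c=read_camera("scene"); cv2.imwrite("pics/s3.png",cv2.resize(c["image"][150:310,220:420,::-1],None,fx=3.5,fy=3.5))
hsv=cv2.cvtColor(c["image"],cv2.COLOR_RGB2HSV);H,S,V=[hsv[...,i].astype(int) for i in range(3)]
m=((H<6)|(H>174))&(S>150)&(V>70); m[:,365:]=0;m[:150]=0;m[310:]=0
for k in cv2.findContours(m.astype(np.uint8),0,1)[0]:
    if cv2.contourArea(k)>8:
        u,v=k[:,0].mean(0); print(u,v,cv2.contourArea(k),px2w(c,u,v))
E
```

```text
t 4.3 p [ 0.5638 -0.0077  0.3037] rot [3.136e+00 2.000e-03 1.784e+00] F [0.15 0.73 0.33] q [-0.63  0.28  0.71  1.67 -0.19  1.26  0.33]
.581,.106,.30,1.736 shift [0.43  0.163 0.015] turn 0.032
320.62857142857143 240.77142857142857 95.5 [ 0.63325033 -0.05947928  0.16350932]
```

View pics/s3.png

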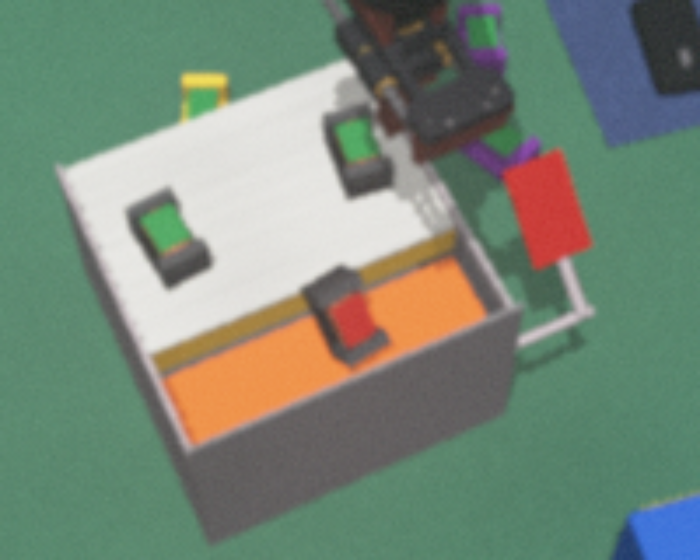

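The choke lies in the well at (348,320), but its rear end is still propped against the sill: the label is about 11 mm higher than it would be lying flat. I go back and nudge it further.

```bash
python3 go.py .581,-.0785,.30,1.91 .581,-.0785,.169,1.91
```

```text
t 4.35 p [0.5616 0.0031 0.3023] rot [ 3.139 -0.004  1.788] F [-0.48  5.15 -0.89] q [-0.64  0.27  0.7   1.68 -0.19  1.26  0.32]
.581,-.0785,.30,1.91 shift [-0.335  0.005  0.008] turn -0.082
.581,-.0785,.169,1.91 shift [-0.338  0.004  0.532] turn -0.082
```

>>> carry_out(motion=[[[1, -0.12, 0, 0, -0.03], [1, -0.24, 0, 0, -0.08], [1, -0.305, 0, 0.05, -0.08], [1, -0.305, 0, 0.22, -0.08], [1, -0.305, 0, 0.4, -0.08]]])

```text
time_s: 4.85
ee_pos: [0.5798, -0.0807, 0.2001]
ee_rot: [3.138, 0.001, 1.91]
force: [0.5, 0.9, 0.2]
width: 0.0008
gripper_force: 0.0
```

```bash
python3 go.py .581,-.0785,.169,1.91 .608,-.069,.167,1.91
```

```text
t 4.85 p [ 0.5798 -0.0807  0.2001] rot [3.138e+00 1.000e-03 1.910e+00] F [0.51 0.85 0.21] q [-0.44  0.41  0.67  1.76 -0.29  1.06  0.67]
.581,-.0785,.169,1.91 shift [0.007 0.007 0.124] turn 0.0
.608,-.069,.167,1.91 shift [0.007 0.121 0.133] turn 0.0
```

>>> carry_out(motion=[[[1, 0.007, 0, 0.1, 0], [1, 0.007, 0.01, 0.12, 0], [1, 0.007, 0.05, 0.125, 0], [1, 0.007, 0.09, 0.125, 0], [1, 0.007, 0.13, 0.125, 0]]])

```text
time_s: 5.35
ee_pos: [0.6112, -0.067, 0.1716]
ee_rot: [3.138, 0.001, 1.911]
force: [-1.5, 0.6, 7.1]
width: 0.0005
gripper_force: 3.1
```

>>> carry_out(motion=[[[1, 0, 0, 0, 0], [1, 0, 0, -0.1, 0], [1, 0, 0, -0.3, 0], [1, 0.15, 0, -0.5, 0.03], [1, 0.3, 0, -0.53, 0.08]]])

```text
time_s: 5.85
ee_pos: [0.5868, 0.0009, 0.3079]
ee_rot: [3.132, 0.002, 1.784]
force: [0.8, 1.0, 0.3]
width: 0.0004
gripper_force: 0.0
```

```bash
python3 go.py .581,.106,.30,1.736 .581,.106,.21,1.736;  python3 - <<'E'
from h import *
c=read_camera("scene"); cv2.imwrite("pics/s4.png",cv2.resize(c["image"][150:310,220:420,::-1],None,fx=3.5,fy=3.5))
hsv=cv2.cvtColor(c["image"],cv2.COLOR_RGB2HSV);H,S,V=[hsv[...,i].astype(int) for i in range(3)]
m=((H<6)|(H>174))&(S>150)&(V>70); m[:,365:]=0;m[:150]=0;m[310:]=0
for k in cv2.findContours(m.astype(np.uint8),0,1)[0]:
    if cv2.contourArea(k)>8:
        u,v=k[:,0].mean(0); print(u,v,cv2.contourArea(k),px2w(c,u,v))
E
```

```text
t 5.85 p [0.5868 0.0009 0.3079] rot [3.132e+00 2.000e-03 1.784e+00] F [0.83 1.02 0.3 ] q [-0.63  0.32  0.72  1.62 -0.22  1.28  0.34]
.581,.106,.30,1.736 shift [0.416 0.066 0.031] turn 0.032
.581,.106,.21,1.736 shift [0.417 0.063 0.391] turn 0.032
326.8888888888889 249.77777777777777 21.0 [ 0.66267833 -0.05144182  0.1645607 ]
```

View pics/s4.png

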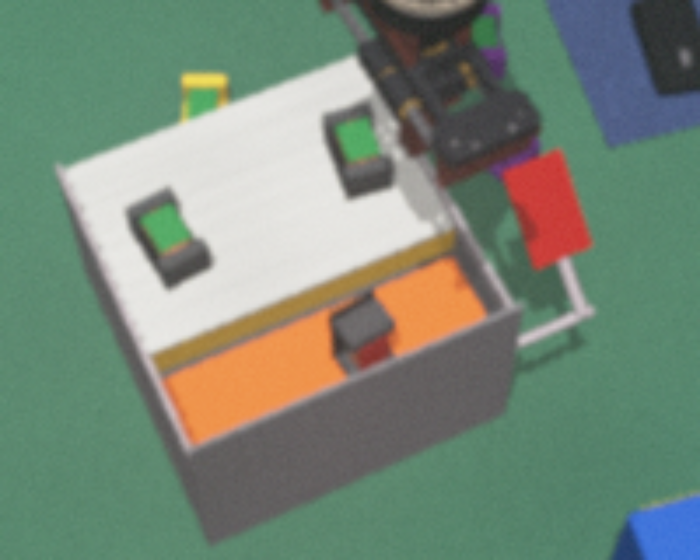

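The choke is now wholly in the well, clear of the sill at (363,335), standing nose-down with its label towards the back wall. It is free to slide when the flap opens, so I move to the paddle.

>>> carry_out(motion=[[[1, 0.12, 0.01, 0.02, 0.01], [1, 0.26, 0.03, 0.02, 0.03], [1, 0.38, 0.05, 0.05, 0.03], [1, 0.42, 0.065, 0.2, 0.03], [1, 0.42, 0.065, 0.34, 0.03]]])

```text
time_s: 6.4
ee_pos: [0.5786, 0.1134, 0.2176]
ee_rot: [3.137, -0.002, 1.751]
force: [-0.0, -0.2, -0.3]
width: 0.0007
gripper_force: 0.0
```

```bash
python3 go.py .581,.106,.19,1.736 .576,.105,.15,1.736 .569,.104,.09,1.736;  python3 - <<'E'
from h import *
c=read_camera("scene"); cv2.imwrite("pics/s5.png",cv2.resize(c["image"][150:310,220:420,::-1],None,fx=3.5,fy=3.5))
E
```

```text
t 6.4 p [0.5786 0.1134 0.2176] rot [ 3.137e+00 -2.000e-03  1.751e+00] F [-0.03 -0.2  -0.27] q [-0.76  0.4   0.66  1.73 -0.27  1.1   0.16]
.581,.106,.19,1.736 shift [-0.031  0.004  0.111] turn 0.01
.576,.105,.15,1.736 shift [-0.032 -0.018  0.27 ] turn 0.01
.569,.104,.09,1.736 shift [-0.031 -0.047  0.51 ] turn 0.01
```

View pics/s5.png

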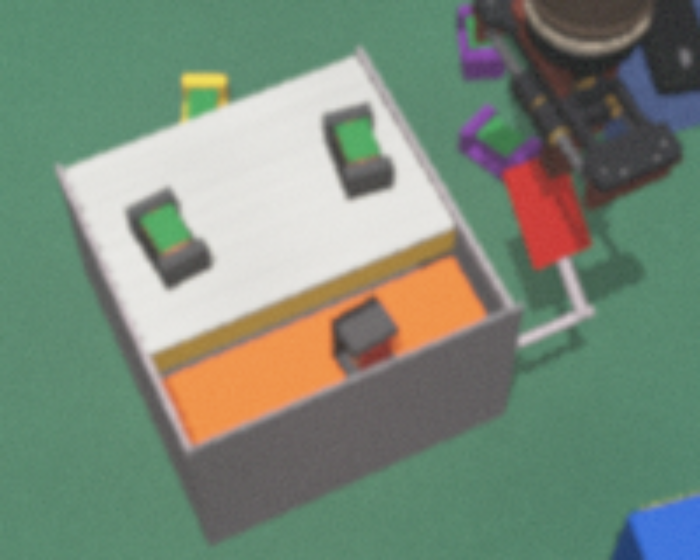

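The choke is still in the well at (363,335), and the fingertips are just above the red paddle at about (550,190). I press down now.

>>> carry_out(motion=[[[1, -0.01, 0.01, 0.07, 0.01], [1, -0.01, 0.01, 0.13, 0.01], [1, -0.01, 0.0, 0.18, 0.01], [1, -0.01, -0.01, 0.23, 0.01], [1, -0.01, -0.02, 0.28, 0.01]]])

```text
time_s: 6.95
ee_pos: [0.5722, 0.1059, 0.1467]
ee_rot: [3.141, -0.001, 1.731]
force: [-3.0, -0.4, 6.5]
width: 0.0006
gripper_force: 2.4
```

```bash
python3 go.py .569,.104,.09,1.736
```

```text
t 6.95 p [0.5722 0.1059 0.1467] rot [ 3.141e+00 -1.000e-03  1.731e+00] F [-3.   -0.4   6.46] q [-0.73  0.47  0.63  1.82 -0.33  0.96  0.2 ]
.569,.104,.09,1.736 shift [-0.006 -0.014  0.227] turn -0.003
```

Pressing: 6.5 N on the paddle, as expected.

>>> carry_out(motion=[[[1, -0.005, -0.01, 0.06, 0], [1, -0.005, -0.015, 0.11, 0], [1, -0.005, -0.02, 0.16, 0], [1, -0.005, -0.02, 0.2, 0], [1, -0.005, -0.02, 0.225, 0]]])

```text
time_s: 7.45
ee_pos: [0.5702, 0.1045, 0.0914]
ee_rot: [3.136, -0.0, 1.731]
force: [2.5, 1.1, 9.8]
width: 0.0006
gripper_force: 4.1
```

>>> carry_out(motion=[[[1, 0, 0, 0, 0], [1, 0, 0, 0, 0], [1, 0, 0, 0, 0], [1, 0, 0, 0, 0], [1, 0, 0, 0, 0]]])

```text
time_s: 7.95
ee_pos: [0.5694, 0.1043, 0.0917]
ee_rot: [3.137, -0.001, 1.731]
force: [1.9, 1.1, 8.9]
width: 0.0005
gripper_force: 3.9
```

```bash
cat > chk.py <<'E'
from h import *
import sys
c=read_camera("scene"); cv2.imwrite("pics/"+sys.argv[1],cv2.resize(c["image"][150:310,220:420,::-1],None,fx=3.5,fy=3.5))
hsv=cv2.cvtColor(c["image"],cv2.COLOR_RGB2HSV);H,S,V=[hsv[...,i].astype(int) for i in range(3)]
r=((H<6)|(H>174))&(S>120)&(V>60); o=(H>8)&(H<20)&(S>150)&(V>100); d=(V<80)
roi=np.s_[235:262,305:340]; print("red",r[roi].sum(),"orange",o[roi].sum(),"dark",d[roi].sum())
print("depth pts in well z",[px2w(c,u,v).round(3).tolist() for u,v in((290,257),(310,248),(324,246),(335,239),(345,235))])
E
python3 chk.py s6.png; python3 go.py
```

```text
red 0 orange 0 dark 133
depth pts in well z [[0.582, -0.136, 0.006], [0.601, -0.081, 0.071], [0.575, -0.033, 0.005], [0.559, 0.006, -0.001], [0.563, 0.035, 0.016]]
t 8.0 p [0.5694 0.1043 0.0917] rot [ 3.137e+00 -1.000e-03  1.731e+00] F [1.62 0.56 9.69] q [-0.7   0.53  0.59  1.87 -0.38  0.85  0.25]
```

View pics/s6.png

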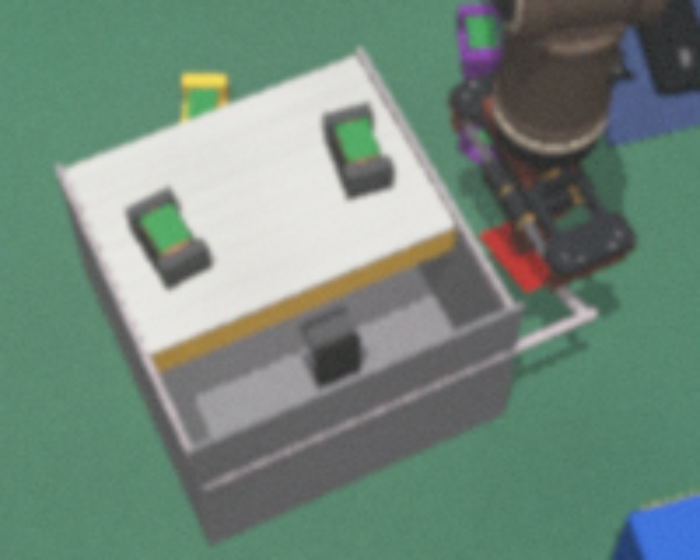

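The choke at (330,345) has dropped through and stands on its end on the bin floor, with its top at z about 0.07. The flap is open and the good chokes have not moved. I hold a moment longer, then release slowly.

>>> carry_out(motion=[[[1, 0, 0, 0.01, 0], [1, 0, 0, 0.02, 0], [1, 0, 0, 0.02, 0], [1, 0, 0, 0.02, 0], [1, 0, 0, 0.02, 0]]])

```text
time_s: 8.5
ee_pos: [0.57, 0.1043, 0.087]
ee_rot: [3.136, -0.001, 1.731]
force: [1.7, 1.2, 9.6]
width: 0.0005
gripper_force: 4.0
```

```bash
python3 chk.py s7.png; python3 go.py .569,.104,.12,1.731; python3 - <<'E'
from h import *
c=read_camera("scene")
# heights of anything over the bin floor in the opening
vv,uu=np.mgrid[225:275,275:350]; P=np.array([px2w(c,u,v) for u,v in zip(uu.ravel(),vv.ravel())])-[.5936,-.0874,0]
y=.165;sx=P[:,0]*np.cos(y)+P[:,1]*np.sin(y);sy=-P[:,0]*np.sin(y)+P[:,1]*np.cos(y)
k=(sx>-40e-3)&(sx<.08)&(abs(sy)<.11)&(P[:,2]>.02)&(P[:,2]<.11)&(abs(sy-.01)<.04)
for a,b,z in sorted(np.c_[sx,sy,P[:,2]][k].round(3).tolist(),key=lambda t:-t[2])[::6]: print(a,b,z)
E
```

```text
red 0 orange 0 dark 126
depth pts in well z [[0.581, -0.136, 0.004], [0.599, -0.08, 0.067], [0.574, -0.032, 0.003], [0.56, 0.005, 0.002], [0.563, 0.034, 0.017]]
t 8.55 p [0.5701 0.1043 0.087 ] rot [ 3.136e+00 -1.000e-03  1.731e+00] F [2.02 1.37 9.69] q [-0.69  0.54  0.58  1.88 -0.39  0.84  0.25]
.569,.104,.12,1.731 shift [-0.    -0.004 -0.132] turn -0.0
-0.001 0.016 0.074
0.009 0.005 0.071
0.003 0.008 0.07
0.006 0.037 0.069
0.012 0.001 0.069
-0.001 0.031 0.068
0.009 0.023 0.068
0.015 0.015 0.068
0.003 0.026 0.067
0.011 0.029 0.067
0.019 0.003 0.067
0.003 0.035 0.066
-0.003 0.001 0.066
0.012 0.025 0.066
0.017 0.014 0.066
-0.011 0.021 0.065
-0.001 0.022 0.065
0.015 0.011 0.065
-0.011 0.008 0.064
0.008 0.033 0.064
0.019 0.028 0.064
-0.001 0.037 0.063
-0.001 0.001 0.063
0.015 0.021 0.063
0.003 0.032 0.062
0.018 0.035 0.062
0.018 0.016 0.061
0.017 0.001 0.059
0.018 0.013 0.057
0.018 0.016 0.055
0.019 0.028 0.051
0.019 0.019 0.047
0.019 0.028 0.045
0.02 0.027 0.042
0.02 0.037 0.038
0.019 0.015 0.036
0.018 0.019 0.032
0.019 -0.0 0.03
0.017 0.01 0.026
0.018 0.028 0.023
0.018 0.009 0.021
```

>>> carry_out(motion=[[[1, 0, 0, -0.05, 0], [1, 0, 0, -0.1, 0], [1, 0, 0, -0.15, 0], [1, 0, 0.01, -0.2, 0], [1, 0, 0.02, -0.25, 0]]])

```text
time_s: 9.1
ee_pos: [0.5722, 0.1046, 0.1485]
ee_rot: [-3.141, -0.0, 1.731]
force: [0.5, 0.3, 4.3]
width: 0.0006
gripper_force: 2.1
```

>>> carry_out(motion=[[[1, 0, 0.01, -0.06, 0], [1, 0, 0.02, -0.12, 0], [1, 0, 0.02, -0.2, 0], [1, 0, 0.02, -0.32, 0], [1, 0, 0.02, -0.5, 0]]])

```text
time_s: 9.6
ee_pos: [0.5761, 0.1054, 0.272]
ee_rot: [-3.138, 0.001, 1.731]
force: [0.6, 0.3, -0.6]
width: 0.0003
gripper_force: 0.0
```

>>> carry_out(motion=[[[1, 0.05, -0.1, 0, 0], [1, 0.1, -0.2, 0, 0], [1, 0.15, -0.3, 0, 0], [1, 0.15, -0.3, 0, 0], [1, 0.15, -0.3, 0, 0]]])

```text
time_s: 10.1
ee_pos: [0.4974, 0.1309, 0.2731]
ee_rot: [3.141, -0.001, 1.732]
force: [0.5, 0.7, 0.8]
width: 0.0004
gripper_force: 0.0
```

```bash
python3 chk.py s8.png; python3 go.py; python3 - <<'E'
from h import *
import pickle
for n in("top","scene"):
    c=read_camera(n); a=pickle.load(open(n+".pkl","rb"))
    hsv=cv2.cvtColor(c["image"],cv2.COLOR_RGB2HSV);h0=cv2.cvtColor(a["image"],cv2.COLOR_RGB2HSV)
    for t,h in(("before",h0),("now",hsv)):
        H,S,V=[h[...,i].astype(int) for i in range(3)]
        x0,y0,x1,y1=(255,110,400,220) if n=="top" else (235,160,400,290)
        for nm,m in(("red",((H<6)|(H>174))&(S>150)&(V>90)),("green",(H>45)&(H<75)&(S>120)&(V>120)),("orange",(H>8)&(H<20)&(S>180)&(V>150))):
            m=m[y0:y1,x0:x1].astype(np.uint8); k=cv2.connectedComponentsWithStats(m)
            print(n,t,nm,[(k[2][i,4],*(k[3][i]+[x0,y0]).round(1)) for i in range(1,k[0]) if k[2][i,4]>25])
E
```

```text
red 0 orange 655 dark 0
depth pts in well z [[0.636, -0.143, 0.122], [0.625, -0.086, 0.12], [0.63, -0.049, 0.122], [0.615, -0.014, 0.116], [0.612, 0.015, 0.117]]
t 10.15 p [0.4979 0.1305 0.2731] rot [ 3.141 -0.     1.731] F [1.25 0.19 0.31] q [-0.93  0.2   0.69  1.83 -0.13  1.17 -0.04]
top before red [(np.int32(346), np.float64(275.2), np.float64(159.1)), (np.int32(137), np.float64(352.4), np.float64(184.6))]
top before green [(np.int32(114), np.float64(380.9), np.float64(180.0)), (np.int32(118), np.float64(320.5), np.float64(192.2)), (np.int32(27), np.float64(268.4), np.float64(217.8))]
top before orange [(np.int32(1580), np.float64(336.3), np.float64(144.5))]
top now red [(np.int32(342), np.float64(275.2), np.float64(159.1))]
top now green [(np.int32(113), np.float64(380.9), np.float64(179.9)), (np.int32(118), np.float64(320.5), np.float64(192.2))]
top now orange [(np.int32(1573), np.float64(335.6), np.float64(144.5)), (np.int32(37), np.float64(377.0), np.float64(147.7))]
scene before red [(np.int32(493), np.float64(375.8), np.float64(209.3)), (np.int32(94), np.float64(292.9), np.float64(203.8))]
scene before green [(np.int32(30), np.float64(277.3), np.float64(178.4)), (np.int32(66), np.float64(321.7), np.float64(189.2)), (np.int32(59), np.float64(362.7), np.float64(188.4)), (np.int32(67), np.float64(267.0), np.float64(214.3))]
scene before orange []
scene now red [(np.int32(500), np.float64(375.9), np.float64(209.2))]
scene now green [(np.int32(32), np.float64(277.3), np.float64(178.4)), (np.int32(63), np.float64(321.7), np.float64(189.2)), (np.int32(61), np.float64(362.8), np.float64(188.4)), (np.int32(71), np.float64(267.0), np.float64(214.3))]
scene now orange []
```

The flap is shut and the well is empty. The paddle is back up, the good chokes have not moved, and the robot touches nothing.

```bash
python3 -c "
from rig import hand_in; print(hand_in())"
```

```text
the job is handed in; nothing more can be done
None
```

The job is handed in: the failed choke dropped through the flap into the bin, the flap is shut again, and the two good chokes and the paddle look unmoved in the last pictures (I didn't re-measure the other bench items).

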